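Shut the loaded tray and hold the sprung screen at the flood mark

TASK

The little screen-printing press is loaded: push its tray fully home under the screen while the screen stays down. Then lift the screen frame by its bar handle, against the sprung hinge, until the pointer on its side is level with the clip on the quadrant, and finish while still holding it there, steady, so that it can be flooded with ink. Leave the clip where it is set and do not disturb the other things on the bench.

Things in the scene. Friction and masses are not known exactly. Their poses are not given: they have to be found in the camera images.
- press: Press fixed to the bench: wooden base 300 x 320 x 20 mm (press x -30 to 270, y -150 to 170 mm). Origin on the bench under the middle of the closed screen's handle bar. x runs from handle to hinge (to the robot's right, -y, give or take 0.3 rad), y along the hinge (away from the robot), z up. The screen's hinge axis is along y at x = 200 mm, 55 mm above the bench
- handle (a point): Middle of the bar handle on top of the front rail of the screen: a round steel bar 12 mm thick and 110 mm long along the press's y, on a post at each end. Screen down, the bar's centre is 110 mm above the bench and 45 mm above the rail, with free room in front of it and behind it. It is 200 mm from the hinge axis level and 55 mm above it, measured in the screen, and moves with the screen
- screen (a joint): Angle of the screen (wooden frame 220 x 215 mm with grey mesh) in rad: 0 lying down, growing as its front is lifted, at most 1.2. A spring in the hinge (1.4 N m/rad, preloaded 0.56 N m) and its weight (about 0.65 kg) pull it shut: lifting takes about 6 N at the bar when down, about 15 N straight up (10 N along its arc) at 0.6 rad. It falls shut when let go
- pointer (a point): End of the small dark steel pointer (5 mm thick) that sticks out of the rail of the screen on the press's +y side (far from the robot), 165 mm from the hinge axis; it moves with the screen
- clip (a joint): Angle of the index clip on the quadrant in rad, on the same scale as the screen's angle: the pointer is level with the clip when both angles are equal. Set between 0.2 and 0.65 at the start, held by friction; not to be shifted
- clip_mark (a point): The marked point: inner (screen) side of the index clip, a dark steel block 30 x 22 x 10 mm with a small black screw on the upright aluminium quadrant beside the screen on the press's +y side. 165 mm from the hinge axis; the end of the pointer coincides with it when the screen is at the marked angle
- tray (a joint): How far the tray is drawn out along the press's -x (roughly to the robot's left), in m: 0 fully home against its stop, 0.04 to 0.06 at the start. Slides with about 2 N of friction and stays where it is left
- tray_lip (a point): Middle of the front face of the tray's upright lip: an aluminium plate 8 mm thick (press x), 120 mm wide (press y), from 18 to 62 mm above the bench, with this point 40 mm above it. With the tray home this face is 66 mm in front of the middle of the handle bar. Moves with the tray. Pushing it along the press's x shuts the tray
- squeegee: Bystander: squeegee with wooden grip 180 mm long, 33 mm tall, lying on the bench behind the hinge of the press; origin at its underside
- ink_jar: Bystander: jar, 68 mm across, 85 mm tall, beyond the tray; origin at its underside
- ink_tub: Bystander: tub, 90 mm across, 100 mm tall, on the right; origin at its underside
- tape_roll: Bystander: empty roll, 100 mm across, 25 mm tall, on the bench in front of the tray; origin at its underside
- spatula: Bystander: spatula lying on the bench far right; origin at its underside
- spare_frame: Bystander: small loose wooden frame 160 x 150 mm, 18 mm thick, on the bench on the left; origin at its underside
- blanks: Bystander: pile of round cork blanks 90 mm across, 36 mm tall, on the right; origin at its underside

How it is judged:
On the way:
1. the tray is fully home, the screen still down (value of joint tray below 0.005 m and value of joint screen below 0.05 rad), for 0.2 s.
At the end, for the whole second after the job is handed in: The screen is held up by the gripper (fingers bearing on it with over 2 N), steady, the end of its pointer within 10 mm of the clip's mark (3.5 degrees), and the tray is home within 6 mm (distance between pointer and clip_mark below 0.01 m and velocity of joint screen between -0.05 and 0.05 rad/s and value of joint tray below 0.006 m and contact force between the fingers and screen above 2 N); the arm keeps its last pose, push and grip.
It fails at once if the index clip is shifted by more than 8 mm (distance of clip_mark from where it was at the start of the episode above 0.008 m).
It fails at once if another thing on the bench is moved by more than 30 mm or knocked over (distance of any of squeegee, ink_jar, ink_tub, tape_roll, spatula, spare_frame, blanks from where it was at the start of the episode above 0.03 m or angle between any of squeegee, ink_jar, ink_tub, tape_roll, spatula, spare_frame, blanks's own z axis and vertical above 0.5 rad).
It also fails if it takes over 51 s, if anything falls off the work surface, if the arm or the gripper's body presses on something with over 40 N, if the wrist force passes 120 N, or if a joint passes its speed limit or range.

ROBOT

A 6-joint arm with a two-finger parallel gripper is mounted at the origin on the work surface. World frame = base frame: x ahead of the robot, y to its left, z up, the work surface at z = 0. Lengths are in m, angles in rad, forces in N, time in s.
With the tool pointing down it reaches from about 0.425 to 0.95 m from the base axis. Payload 3.5 kg.
Tool frame: the origin (TCP) lies midway between the tips of the shut fingers; the grasp point (between the pads) lies 19 mm behind it (grip_depth is the distance from the TCP to the grasp point, in m); z points along the fingers, y is the line along which they close (so a half turn about z gives the same grasp; the last joint's range is limited). The gripper opens to 85 mm and grips with 20 to 120 N. Pads are 22 mm wide; open, the fingers measure 114 mm over their backs; the gripper's body (76 mm by 85 mm) begins 54 mm behind the grasp point. The pads swing forward as they close: fully open they stand 13 mm farther back than shut.
Start: joints at [-1.456, 0.286, 1.577, -0, 1.279, -0.15], TCP at [0.177, -0.651, 0.231] pointing down, gripper open.
Joint ranges: [-2.77, 2.77], [-0.9, 2.22], [0.21, 2.48], [-1.53, 4.67], [0.24, 2.81], [-2.84, 2.84]. Speed limits (rad/s): [2.79, 2.79, 3.14, 3.14, 3.14, 3.14].

INTERFACE

Orientations are given as a unit quaternion [x, y, z, w].
In Python, from station import * gives the robot as it stands. The module is installed in compiled form; this text tells all that it offers.
- The arm moves only by the tool servo_tool, never from a script. Its argument "series" is a list of rows, each a list of 3 entries, a list of its own where there are three numbers: the shift along the tool's x, y, z in mm, then the turn about the tool's z in rad, then the opening, from 0 (shut) to 1 (fully open). In form: [[[tx, ty, tz], yaw, grip], ...]. A call has 1 to 5 rows; each row shifts and turns the commanded pose from where the row before left it, along the tool's axes as they then stand; what a row does not reach is not made up. A row lasts 1/8 s, in which the tool goes at most 62.5 mm and 10.7 degrees, less where a joint would pass 70% of its speed; a pose out of reach is approached as far as the arm can. A call is refused whole if a number of a shift passes 62.5 or a number of a turn 0.188, either way. A call with a gripper value outside its range is refused whole. The fingers move at their own pace and stop on an object; "squeeze" is the grip in N (left out, the last holds). Time passes only in rows, so rows that do not move let the fingers close. It gives the time, the measured TCP pose, the force, the opening and the grip force at its end, in the units of the state.
- get_state(): the state, without advancing time (a new reading comes with each control period).
- grab_frame(name): name is "scene" or "side" or "wrist"; returns the picture (384x512x3 uint8, blue, green, red); there is no depth.
- get_calibration(name): a dict with "K" (3x3 intrinsics, pixels), "eye" and "rotation" of the camera in the world; the wrist camera has in their place "T_tool_cam" (4x4, takes a point from camera to tool coordinates, whose origin is the TCP and whose axes are the flange's). Camera axes: x right, y down, z forward; pixel columns grow to the right and rows downward; lengths in m; the calibration is good to about 2 mm. A picture is of the moment at which its call begins: read the wrist's pose just before it. get_calibration takes no time and is no camera call.
- job_done(): hands the job in; it is judged then, once.
Trained networks look in the newest picture that a camera, given by its name, has taken for a name from the list of things; names that differ only in an ending like _2 or _b are one class to them, and where a whole thing is asked for, a point or a joint stands for the part that bears it (a point fixed in the world has none). Each returns a list of dicts, best first, with "confidence" (0 to 1); they miss things now and then, are a little off and sometimes report something else, mostly with a low value. They report only what shows in the picture. A call takes as long as a camera call.
- find_in(label, camera): "extent" ([left, top, right, bottom] in pixels, round what is visible of it).
- trace(label, camera): "mask" (384x512 bool, what is visible of it) and "extent" ([left, top, right, bottom] in pixels, round what is visible of it).
The state is a dict: "time": time; "joint_pos": joint angles; "joint_vel": joint speeds; "effort": joint torques, N m; "ee_pos": TCP position; "orientation": TCP orientation; "ft_force": force on the tool from outside, world axes, zero at the start; "torque": the same for the moment, N m; "grip_width": finger opening in m; "grasp_force": force on a finger pad.
Only numpy, scipy, OpenCV 4.12 (cv2) and the standard library are available. Lean on these libraries where they do the work, as an engineer would, in place of code of your own. Each camera call takes 0.05 s, during which the arm holds its last target. There are 200 camera calls.

## Working session

There is one attempt and no reset: what is moved stays moved. The work goes in short steps, Python scripts to look and compute and a tool call to move; the robot and the scene stay as the last step left them, time stands still between calls to the robot, and variables do not carry over. Pictures are saved under pics/ and viewed, at most 10 in all, crops included, and the job is handed in when it is done.

Besides the shell and the picture viewer there is one more tool, called after "Request:" by a JSON object that holds its "name" and its "arguments". servo_tool: Moves the arm, as the interface text tells. Its arguments: {"type":"object","properties":{"series":{"type":"array"},"squeeze":{"type":"number"}},"required":["series"]}

```bash
mkdir -p pics; cat > h.py <<'E'
from station import *
import numpy as np, cv2
from scipy.spatial.transform import Rotation as R
def cam(n):
    c=get_calibration(n); K=np.array(c['K'])
    if n=='wrist':
        s=get_state(); T=np.eye(4); T[:3,:3]=R.from_quat(s['orientation']).as_matrix(); T[:3,3]=s['ee_pos']
        M=T@np.array(c['T_tool_cam']); return K,M[:3,3],M[:3,:3]
    return K,np.array(c['eye']),np.array(c['rotation'])
def proj(n,P,c=None):
    K,e,r=c or cam(n); q=(np.atleast_2d(P)-e)@r; q=q@K.T; return q[:,:2]/q[:,2:]
def ray(n,uv,c=None):
    K,e,r=c or cam(n); d=r@np.linalg.solve(K,[uv[0],uv[1],1]); return e,d/np.linalg.norm(d)
def atz(n,uv,z,c=None):
    e,d=ray(n,uv,c); return e+d*(z-e[2])/d[2]
E
python3 - <<'E'
from h import *
for n in ['scene','side']:
    c=cam(n); print(n,c[0][0,0],c[1],c[2].round(2).tolist())
    cv2.imwrite(f'pics/{n}0.png',grab_frame(n))
    for l in ['handle','pointer','clip_mark','tray_lip','press']+(['ink_jar','tape_roll','spare_frame'] if n=='scene' else []):
        print(l,[(np.round(d['extent']).tolist(),round(d['confidence'],2)) for d in find_in(l,n)[:2]])
E
```

```text
scene 352.29098699364937 [1.23222452 0.3520921  1.28428858] [0.47, 0.84, -0.25, -0.14]
handle [([235.0, 180.0, 304.0, 243.0], 0.89), ([373.0, 213.0, 411.0, 254.0], 0.31)]
pointer [([236.0, 183.0, 306.0, 242.0], 0.64), ([373.0, 212.0, 412.0, 255.0], 0.42)]
clip_mark []
tray_lip [([286.0, 204.0, 323.0, 245.0], 0.97)]
press [([215.0, 170.0, 323.0, 260.0], 0.74), ([158.0, 147.0, 181.0, 175.0], 0.56)]
ink_jar [([295.0, 262.0, 314.0, 284.0], 0.57)]
tape_roll [([341.0, 236.0, 368.0, 257.0], 0.67)]
spare_frame [([372.0, 209.0, 411.0, 258.0], 0.9)]
side 414.3393516625063 [0.49330741 1.21382568 1.34006958] [-0.03, 0.92, -0.38, 0.0]
handle [([219.0, 188.0, 281.0, 230.0], 0.95)]
pointer [([221.0, 184.0, 280.0, 228.0], 0.64)]
clip_mark [([211.0, 207.0, 217.0, 213.0], 0.55)]
tray_lip [([232.0, 229.0, 270.0, 251.0], 0.7)]
press [([211.0, 182.0, 287.0, 252.0], 0.68)]
```

View pics/scene0.png

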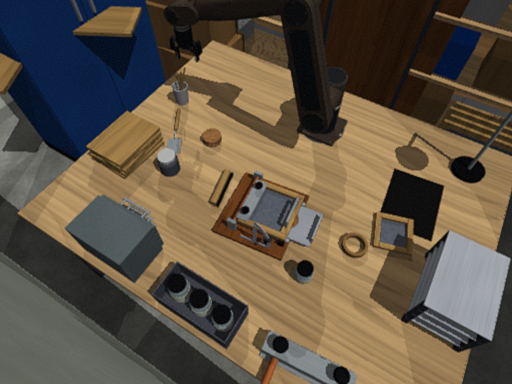

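View pics/side0.png

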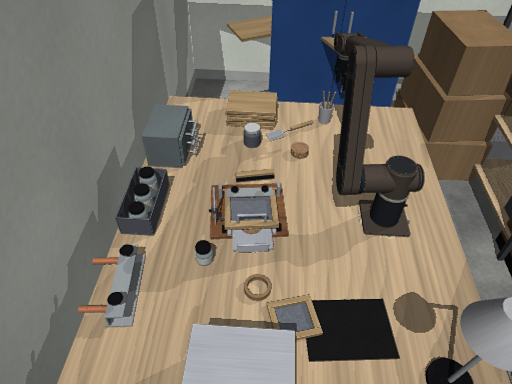

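The scene shows the press at about (265,215) with the tray sticking out at (305,225). In the side view the press is at (250,212), the tray lip at about (252,245), and the quadrant at (214,205). I'll enlarge both.

```bash
python3 - <<'E'
from h import *
a=cv2.imread('pics/scene0.png')[160:270,205:335]; b=cv2.imread('pics/side0.png')[170:260,200:300]
a=cv2.resize(a,None,fx=5,fy=5,interpolation=cv2.INTER_CUBIC); b=cv2.resize(b,None,fx=6,fy=6,interpolation=cv2.INTER_CUBIC)
cv2.imwrite('pics/a.png',a);cv2.imwrite('pics/b.png',b)
E
```

```text
(no output)
```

View pics/a.png

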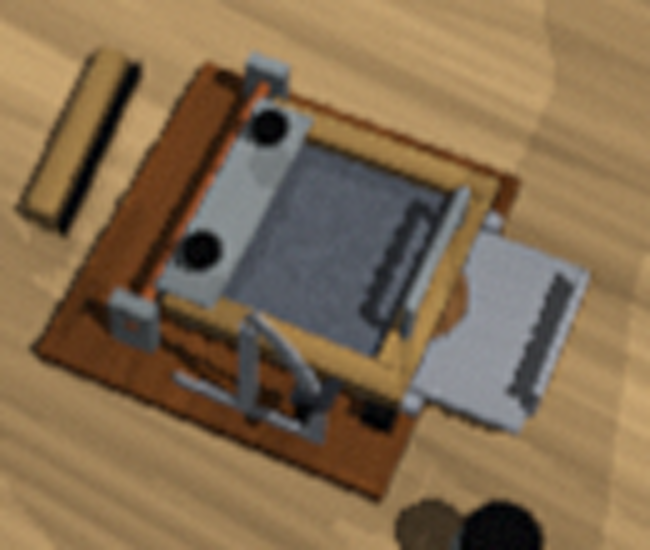

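View pics/b.png

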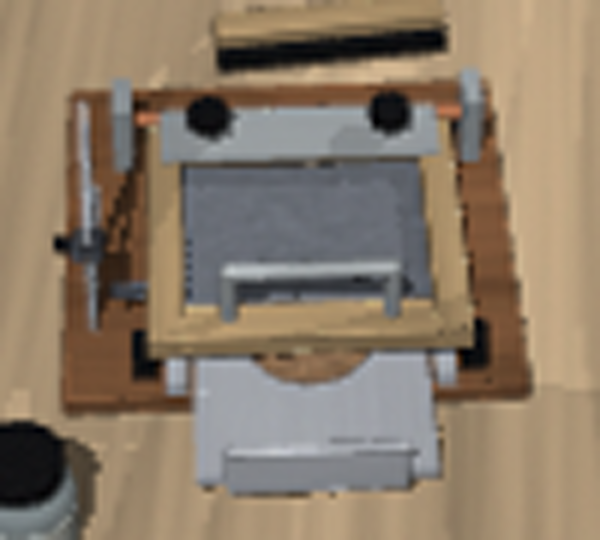

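```bash
cat >> h.py <<'E'
def W(pose,P):
    x,y,t=pose; P=np.atleast_2d(P); c,s=np.cos(t),np.sin(t)
    return np.c_[x+c*P[:,0]-s*P[:,1], y+s*P[:,0]+c*P[:,1], P[:,2]]
def pm(a,y,r=.165): # pointer/clip point in press frame
    return np.array([.2-r*np.cos(a),y,.055+r*np.sin(a)])
E
python3 - <<'E'
from h import *
from scipy.optimize import least_squares
P=np.array([[-.03,.17,.02],[-.03,-.15,.02],[.27,-.15,.02],[.27,.17,.02],[0,.055,.116],[0,-.055,.116]])
sd=np.array([[65,403],[530,393],[487,77],[70,92],[225,268],[400,264]])/6+[200,170]
sc=np.array([[382,494],[520,178],[210,65],[38,346],[408,328],[463,190]])/5+[205,160]
C={n:cam(n) for n in('scene','side')}
f=lambda p:np.r_[(proj('scene',W(p,P),C['scene'])-sc).ravel(),(proj('side',W(p,P),C['side'])-sd).ravel()]
r=least_squares(f,[.5,0,-np.pi/2],loss='soft_l1'); print(r.x,f(r.x).round(1).tolist()); p=r.x
np.save('pose.npy',p)
K,E,Rr=C['side']
# lip: face top edge ends
for u in [(225,450),(413,450)]:
    w=atz('side',np.array(u)/6+[200,170],.062,C['side']); c,s=np.cos(p[2]),np.sin(p[2]); d=w[:2]-p[:2]; print('lip press',c*d[0]+s*d[1],-s*d[0]+c*d[1])
# clip: fit a,y from both views
cs=np.array([90,245])/6+[200,170]; cc=np.array([318,395])/5+[205,160]
g=lambda q:np.r_[(proj('side',W(p,pm(*q)),C['side'])-cs).ravel(),(proj('scene',W(p,pm(*q)),C['scene'])-cc).ravel()]
r=least_squares(g,[.4,.13]);print('clip',r.x,g(r.x))
print('handle',W(p,[[0,0,.11]]), 'lip home',W(p,[[-.066,0,.04]]),'jar',atz('side',[204,262],0,C['side']),atz('side',[204,246],.085,C['side']))
s=get_state();print(s)
E
```

```text
Traceback (most recent call last):
  File "h.py", line 11, in proj
    K,e,r=c or cam(n); q=(np.atleast_2d(P)-e)@r; q=q@K.T; return q[:,:2]/q[:,2:]
                         ~~~~~~~~~~~~~~~~~~~~^~
ValueError: matmul: Input operand 1 has a mismatch in its core dimension 0, with gufunc signature (n?,k),(k,m?)->(n?,m?) (size 4 is different from 3)
```

```bash
sed -i "s/np.array(c\['rotation'\])/R.from_quat(c['rotation']).as_matrix()/" h.py
python3 - <<'E'
from h import *
from scipy.optimize import least_squares
P=np.array([[-.03,.17,.02],[-.03,-.15,.02],[.27,-.15,.02],[.27,.17,.02],[0,.055,.116],[0,-.055,.116]])
sd=np.array([[65,403],[530,393],[487,77],[70,92],[225,268],[400,264]])/6+[200,170]
sc=np.array([[382,494],[520,178],[210,65],[38,346],[408,328],[463,190]])/5+[205,160]
C={n:cam(n) for n in('scene','side')}
f=lambda p:np.r_[(proj('scene',W(p,P),C['scene'])-sc).ravel(),(proj('side',W(p,P),C['side'])-sd).ravel()]
r=least_squares(f,[.5,0,-np.pi/2],loss='soft_l1'); print(r.x,f(r.x).round(1).tolist()); p=r.x
np.save('pose.npy',p)
for u in [(225,450),(413,450)]:
    w=atz('side',np.array(u)/6+[200,170],.062,C['side']); c,s=np.cos(p[2]),np.sin(p[2]); d=w[:2]-p[:2]; print('lip press',c*d[0]+s*d[1],-s*d[0]+c*d[1])
cs=np.array([90,245])/6+[200,170]; cc=np.array([318,395])/5+[205,160]
g=lambda q:np.r_[(proj('side',W(p,pm(*q)),C['side'])-cs).ravel(),(proj('scene',W(p,pm(*q)),C['scene'])-cc).ravel()]
r=least_squares(g,[.4,.13]);print('clip',r.x,g(r.x))
print('handle',W(p,[[0,0,.11]]), 'lip home',W(p,[[-.066,0,.04]]),'jar',atz('side',[204,262],0,C['side']),atz('side',[204,246],.085,C['side']))
s=get_state();print(s); print(R.from_quat(s['orientation']).as_matrix().round(3)); print(get_calibration('wrist')['T_tool_cam'])
E
```

```text
[ 0.56188931  0.12546308 -1.45404013] [0.5, 0.5, 1.4, -0.1, -0.0, -1.5, 0.1, 0.4, 1.4, -5.3, 0.8, -0.0, -1.3, -0.8, -0.0, -1.6, 0.1, -0.0, -0.4, -0.8, 0.0, -0.5, -1.3, -0.6]
lip press -0.11025120379480025 0.05820561283285794
lip press -0.11526469496988222 -0.06230231090318891
clip [0.23910047 0.14605021] [-0.1995518   0.2669206  -0.17323804 -0.31742794]
handle [[0.56188931 0.12546308 0.11      ]] lip home [[0.5542009  0.19101374 0.04      ]] jar [0.73411848 0.28638835 0.        ] [0.72988903 0.27336509 0.085     ]
{'time': 0.75, 'joint_pos': array([-1.45595972e+00,  2.86229145e-01,  1.57667937e+00, -1.39812974e-05,
        1.27858234e+00, -1.49987823e-01]), 'joint_vel': array([-0.00106166, -0.00110054,  0.00088049, -0.00141008, -0.0011713 ,
        0.00110094]), 'effort': array([-9.92024434e-04, -4.05883598e+01, -2.92897081e+01, -1.51616555e-04,
        4.44229081e-04, -3.64940771e-07]), 'ee_pos': array([ 0.17670754, -0.6514588 ,  0.23138334]), 'orientation': array([ 9.91246037e-01,  1.32027619e-01, -7.58787928e-06,  5.07718799e-05]), 'ft_force': array([-0.29130281, -0.15072792, -0.82612362]), 'torque': array([-0.02089166,  0.00633311, -0.02757667]), 'grasp_force': 0.0, 'grip_width': 0.08552974502125484}
[[ 0.965  0.262 -0.   ]
 [ 0.262 -0.965 -0.   ]
 [-0.     0.    -1.   ]]
[[-8.02521838e-04 -9.45693263e-01 -3.25059391e-01  8.48393304e-02]
 [ 9.99999451e-01 -9.78094029e-04  3.76717425e-04  1.43363595e-04]
 [-6.74197780e-04 -3.25058910e-01  9.45693529e-01 -1.41887414e-01]
 [ 0.00000000e+00  0.00000000e+00  0.00000000e+00  1.00000000e+00]]
```

Press pose fitted: origin (0.562, 0.125), yaw -1.454. The clip is at about 0.24 rad and the tray is about 47 mm out. Moving above the press for a close look.

Request:
{"name": "servo_tool", "arguments": {"series": [[[0,0,0],0.148,0],[[55,-28,0],0,0],[[55,-28,0],0,0],[[55,-28,0],0,0],[[55,-28,0],0,0]]}}

```text
time: 1.38
ee_pos: [0.3836, -0.5134, 0.2316]
orientation: [0.998, 0.058, 0.0, 0.0]
ft_force: [0.1, -0.3, -1.1]
grip_width: 0.0002
grasp_force: 0.0
```

Request:
{"name": "servo_tool", "arguments": {"series": [[[55,-28,0],0,0],[[20,-55,0],0,0],[[20,-55,0],0,0],[[20,-55,0],0,0],[[20,-55,0],0,0]]}}

```text
time: 2.0
ee_pos: [0.4876, -0.2507, 0.2316]
orientation: [0.998, 0.058, 0.0, 0.0]
ft_force: [-0.2, -0.5, -0.6]
grip_width: -0.0001
grasp_force: 0.0
```

Request:
{"name": "servo_tool", "arguments": {"series": [[[20,-55,0],0,0],[[20,-55,0],0,0],[[20,-55,0],0,0],[[20,-55,0],0,0],[[20,-55,0],0,0]]}}

```text
time: 2.62
ee_pos: [0.5549, 0.0341, 0.2318]
orientation: [0.998, 0.058, 0.001, 0.0]
ft_force: [0.7, -0.9, -0.0]
grip_width: -0.0
grasp_force: 0.0
```

Request:
{"name": "servo_tool", "arguments": {"series": [[[23,-55,0],0,0],[[23,-55,0],0,0],[[0,0,0],0,0],[[0,0,0],0,0]]}}

```text
time: 3.12
ee_pos: [0.5873, 0.1468, 0.2311]
orientation: [0.998, 0.059, -0.0, 0.0]
ft_force: [-0.5, -0.6, -0.3]
grip_width: -0.0003
grasp_force: 0.0
```

```bash
python3 - <<'E'
from h import *
p=np.load('pose.npy'); c=cam('wrist'); im=grab_frame('wrist')
Q={'bar+':[0,.055,.116],'bar-':[0,-.055,.116],'c1':[-.03,.17,.02],'c0':[-.03,-.15,.02],'lip':[-.113,0,.062]}
for a in (.1,.2,.3,.4): Q[f'{a}']=pm(a,.135)
v=im.copy()
for k,q in Q.items():
    u=proj('wrist',W(p,q),c)[0]; print(k,u.round(1)); cv2.circle(v,tuple(int(t) for t in u),2,(0,0,255),-1)
for l in ['handle','pointer','clip_mark','tray_lip']: print(l,[(np.round(d['extent']).tolist(),round(d['confidence'],2)) for d in find_in(l,'wrist')[:2]])
cv2.imwrite('pics/w1raw.png',im); cv2.imwrite('pics/w1.png',cv2.resize(v,(800,600),interpolation=cv2.INTER_CUBIC))
s=get_state();print(s['ee_pos'],c[0])
E
```

```text
bar+ [278.4 158.1]
bar- [276.  265.8]
c1 [246.6  31.9]
c0 [249.4 285.7]
lip [172.7 196. ]
0.1 [315.4  63.8]
0.2 [321.6  62.3]
0.3 [330.4  60.7]
0.4 [342.2  58.9]
handle [([262.0, 65.0, 477.0, 280.0], 0.66), ([312.0, 14.0, 350.0, 60.0], 0.2)]
pointer [([259.0, 62.0, 477.0, 280.0], 0.61)]
clip_mark [([313.0, 11.0, 351.0, 60.0], 0.77)]
tray_lip [([171.0, 121.0, 259.0, 244.0], 0.7)]
[0.58743963 0.14558967 0.23148543] [[296.77068204   0.         257.87629698]
 [  0.         296.77068204 191.19033084]
 [  0.           0.           1.        ]]
```

View pics/w1.png

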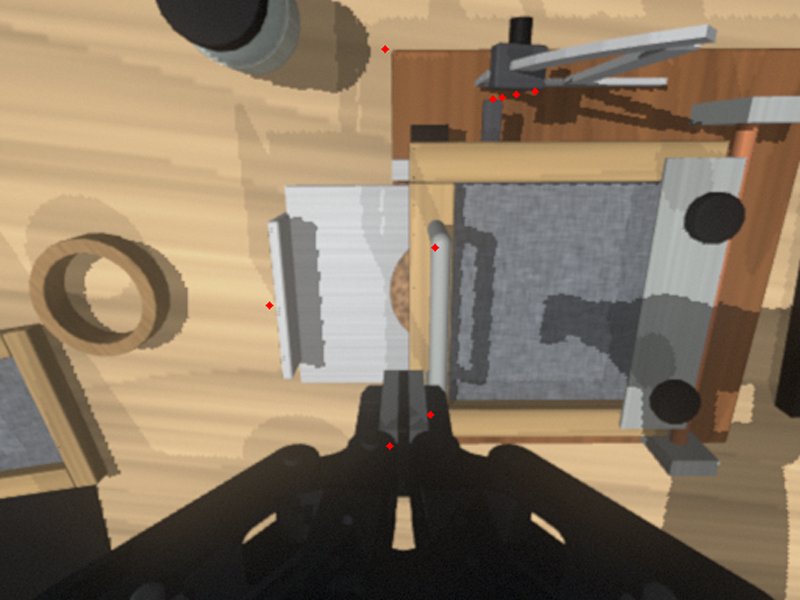

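The wrist view agrees with the fit to a few mm (bar at about x=438, lip at about (280,300), clip block at (518,65), pointer at (490,120)). I'll refine the pose with these points.

```bash
python3 - <<'E'
from h import *
from scipy.optimize import least_squares
P=np.array([[-.03,.17,.02],[-.03,-.15,.02],[.27,-.15,.02],[.27,.17,.02]])
sd=np.array([[65,403],[530,393],[487,77],[70,92]])/6+[200,170]
sc=np.array([[382,494],[520,178],[210,65],[38,346]])/5+[205,160]
C={n:cam(n) for n in('scene','side','wrist')}
s=.64
def f(q):
    p=q[:3]
    w=proj('wrist',W(p,[[-.03,.17,.02],[0,.05,.11],[0,-.03,.11],[q[3],.06,.062],[q[3],-.06,.062]]),C['wrist'])
    return np.r_[(proj('scene',W(p,P),C['scene'])-sc).ravel(),(proj('side',W(p,P),C['side'])-sd).ravel(),
     (w[0]-np.array([392,50])*s),w[1][0]-438*s,w[2][0]-438.5*s,(w[3]-np.array([269,222])*s),(w[4]-np.array([284,378])*s)]
r=least_squares(f,[.56,.125,-1.45,-.113],loss='soft_l1'); p=r.x[:3]; print(r.x,f(r.x).round(1).tolist()); np.save('pose.npy',p)
cs=np.array([92,245])/6+[200,170]; cc=np.array([318,395])/5+[205,160]; cw=np.array([517,88])*s
def g(q):
    X=W(p,pm(*q)); return np.r_[(proj('side',X,C['side'])-cs).ravel(),(proj('scene',X,C['scene'])-cc).ravel(),(proj('wrist',X,C['wrist'])-cw).ravel()]
r=least_squares(g,[.4,.13]);print('clip',r.x,g(r.x).round(1))
m=get_state(); M=R.from_quat(m['orientation']).as_matrix()
for n,q in {'prepush':[-.15,0,.04],'pushed':[-.066-.0145,0,.04],'above':[0,.025,.16],'grip':[0,.025,.091]}.items(): 
    w=W(p,q)[0]; print(n,w.round(4),((w-m['ee_pos'])@M*1000).round(1))
print('yaw err', np.arctan2(M[1,0],M[0,0])-(p[2]+np.pi/2))
E
```

```text
[ 0.56256985  0.12146496 -1.4584848  -0.11088617] [-0.7, 0.1, 0.7, -0.3, -0.6, -1.9, -0.8, -0.2, -1.3, -1.7, -0.2, -2.3, 0.3, -0.5, -0.1, -1.5, -1.2, -0.2, 0.8, -1.7, 0.1, -0.3, -0.1, 1.5]
clip [0.24999234 0.13953553] [ 1.1 -1.  -0.7 -2.5 -1.2 -0.7]
prepush [0.5458 0.2705 0.04  ] [ -27.1 -128.9  191.5]
pushed [0.5535 0.2015 0.04  ] [-27.3 -59.4 191.5]
above [0.5874 0.1243 0.16  ] [-2.5 21.2 71.5]
grip [0.5874 0.1243 0.091 ] [ -2.5  21.2 140.5]
yaw err 0.002593514032657146
```

Request:
{"name": "servo_tool", "arguments": {"series": [[[-14,-60,0],0,0],[[-13,-60,30],0,0],[[0,-9,55],0,0],[[0,0,55],0,0],[[0,0,50],0,0]]}}

```text
time: 4.0
ee_pos: [0.5471, 0.2663, 0.0423]
orientation: [0.998, 0.058, 0.0, 0.0]
ft_force: [0.9, 0.4, 0.3]
grip_width: -0.0002
grasp_force: 0.0
```

Request:
{"name": "servo_tool", "arguments": {"series": [[[0,15,0],0,0],[[0,15,0],0,0],[[0,15,0],0,0],[[0,13,0],0,0],[[0,8,0],0,0]]}}

```text
time: 4.62
ee_pos: [0.5569, 0.2007, 0.0462]
orientation: [0.998, 0.058, 0.002, -0.001]
ft_force: [-0.7, 14.9, 3.4]
grip_width: 0.0003
grasp_force: 9.1
```

Request:
{"name": "servo_tool", "arguments": {"series": [[[0,3,0],0,0],[[0,0,0],0,0],[[0,0,0],0,0]]}}

```text
time: 5.0
ee_pos: [0.5569, 0.201, 0.0462]
orientation: [0.998, 0.058, 0.002, -0.003]
ft_force: [-0.6, 10.2, 4.6]
grip_width: -0.0002
grasp_force: 5.1
```

```bash
python3 - <<'E'
from h import *
p=np.load('pose.npy');s=get_state(); d=s['ee_pos'][:2]-p[:2]; c,n=np.cos(p[2]),np.sin(p[2]); print(s['ee_pos'],s['ft_force'],'press',c*d[0]+n*d[1],-n*d[0]+c*d[1])
b=grab_frame('side')[170:260,200:300]; cv2.imwrite('pics/b2.png',cv2.resize(b,None,fx=6,fy=6,interpolation=cv2.INTER_CUBIC))
E
```

```text
[0.55688571 0.20096904 0.04623062] [-0.64817622 10.18406817  4.58928723] press -0.07964023409150373 0.003262138872038349
```

View pics/b2.png

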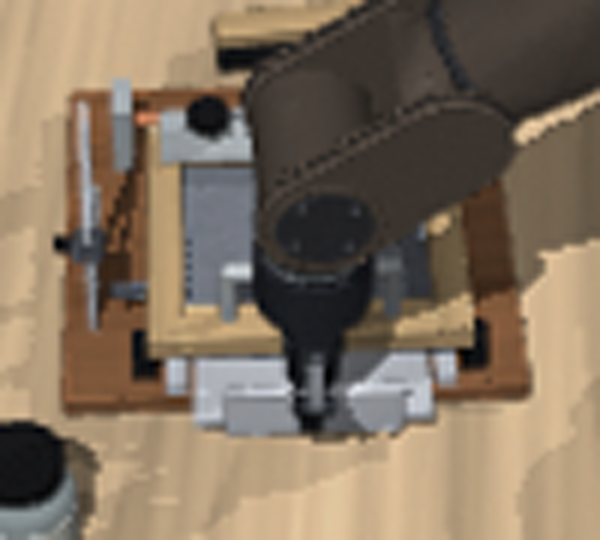

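The tray is home: it stalled against the stop with the lip at x = -66 mm, and the screen is still down. Next I back off, rise, and straddle the bar.

Request:
{"name": "servo_tool", "arguments": {"series": [[[0,-20,0],0,0],[[0,-10,-45],0,0],[[0,0,-55],0,0.5],[[6,30,-30],0,1],[[8,40,0],0,1]]}}

```text
time: 5.68
ee_pos: [0.5761, 0.1605, 0.1782]
orientation: [0.998, 0.06, 0.004, 0.001]
ft_force: [0.3, -1.4, -0.4]
grip_width: 0.0549
grasp_force: 0.0
```

Request:
{"name": "servo_tool", "arguments": {"series": [[[8,40,0],0,1],[[0,0,0],0,1],[[0,0,0],0,1]]}}

```text
time: 6.05
ee_pos: [0.5862, 0.1217, 0.1736]
orientation: [0.998, 0.058, -0.0, 0.0]
ft_force: [0.1, 0.7, -0.7]
grip_width: 0.0854
grasp_force: 0.0
```

```bash
cat >> h.py <<'E'
def inpress():
    p=np.load('pose.npy');s=get_state(); d=s['ee_pos'][:2]-p[:2]; c,n=np.cos(p[2]),np.sin(p[2])
    M=R.from_quat(s['orientation']).as_matrix()
    print(s['time'],'press',(c*d[0]+n*d[1]).round(4),(-n*d[0]+c*d[1]).round(4),s['ee_pos'].round(4),s['ft_force'].round(1),s['grip_width'],s['grasp_force'],'yawerr',(np.arctan2(M[1,0],M[0,0])-p[2]-np.pi/2).round(3))
    return s
E
python3 -c "
from h import *
inpress(); cv2.imwrite('pics/w2.png',grab_frame('wrist'))
p=np.load('pose.npy');c=cam('wrist')
print(proj('wrist',W(p,[[0,.055,.11],[0,.03,.11]]),c))"
```

```text
6.05 press 0.0024 0.0235 [0.5862 0.1217 0.1736] [ 0.1  0.7 -0.7] 0.08538554664692054 0.0 yawerr 0.004
[[255.26816876 168.13194746]
 [255.21511116 200.91457242]]
```

View pics/w2.png

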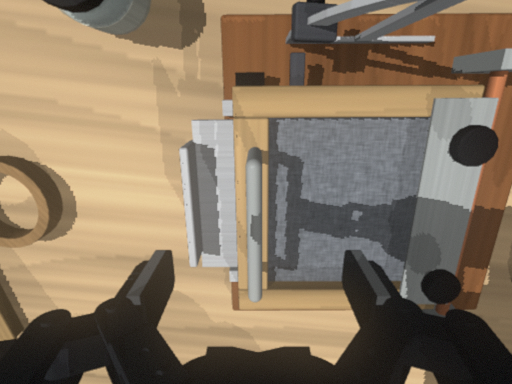

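The open fingers straddle the bar (bar at u=254, rows 150–298; fingers at u=150 and 365). Clear to descend and close.

Request:
{"name": "servo_tool", "arguments": {"series": [[[0,-2,40],0,1],[[0,0,40],0,1],[[0,0,3],0,1],[[0,0,0],0,0],[[0,0,0],0,0]], "squeeze": 50}}

```text
time: 6.72
ee_pos: [0.5878, 0.1238, 0.0933]
orientation: [0.998, 0.059, 0.002, 0.0]
ft_force: [-0.8, 0.8, -0.7]
grip_width: 0.0522
grasp_force: 0.0
```

Request:
{"name": "servo_tool", "arguments": {"series": [[[0,0,0],0,0],[[0,0,0],0,0]]}}

```text
time: 6.98
ee_pos: [0.5868, 0.1241, 0.092]
orientation: [0.998, 0.058, 0.001, -0.001]
ft_force: [-1.8, 23.3, 4.7]
grip_width: 0.0128
grasp_force: 12.6
```

```bash
python3 -c "
from h import *
inpress()"
```

```text
6.975 press 0.0001 0.0244 [0.5868 0.1241 0.092 ] [-1.8 23.3  4.7] 0.01275017026671753 12.608004212379456 yawerr 0.004
```

Request:
{"name": "servo_tool", "arguments": {"series": [[[0,-1.5,0],0,0],[[0,1.7,-6],0,0],[[0,1.9,-6],0,0],[[0,2.1,-6],0,0],[[0,0,0],0,0]]}}

```text
time: 7.6
ee_pos: [0.5872, 0.1199, 0.1081]
orientation: [0.998, 0.058, 0.001, -0.001]
ft_force: [4.5, 3.1, -7.0]
grip_width: 0.01
grasp_force: 48.7
```

```bash
python3 -c "
from h import *
inpress()"
```

```text
7.6 press 0.0043 0.0243 [0.5872 0.1199 0.1081] [ 4.5  3.1 -7. ] 0.010020341851950342 48.72161328792572 yawerr 0.003
```

Request:
{"name": "servo_tool", "arguments": {"series": [[[0,2.3,-6],0,0],[[0,2.5,-6],0,0],[[0,2.8,-6],0,0],[[0,3,-6],0,0],[[0,0,0],0,0]]}}

```text
time: 8.22
ee_pos: [0.5884, 0.1101, 0.1316]
orientation: [0.998, 0.058, 0.001, -0.002]
ft_force: [6.5, 4.6, -8.1]
grip_width: 0.0101
grasp_force: 48.6
```

```bash
python3 -c "
from h import *
inpress()
im=grab_frame('wrist'); c=cam('wrist'); p=np.load('pose.npy')
print([proj('wrist',W(p,pm(a,.135)),c)[0].round(1).tolist() for a in (.15,.2,.25,.3)])
b=grab_frame('side')[185:235,200:260]
v=np.vstack([cv2.resize(im[:130,190:390],(800,520),interpolation=cv2.INTER_CUBIC)]); cv2.imwrite('pics/w3.png',v); cv2.imwrite('pics/s3.png',cv2.resize(b,None,fx=10,fy=10,interpolation=cv2.INTER_CUBIC))
"
```

```text
8.225 press 0.0142 0.0244 [0.5884 0.1101 0.1316] [ 6.5  4.6 -8.1] 0.010122273211277977 48.605124950408936 yawerr 0.003
[[297.2, 43.3], [301.5, 41.2], [306.9, 38.8], [313.7, 36.3]]
```

View pics/w3.png

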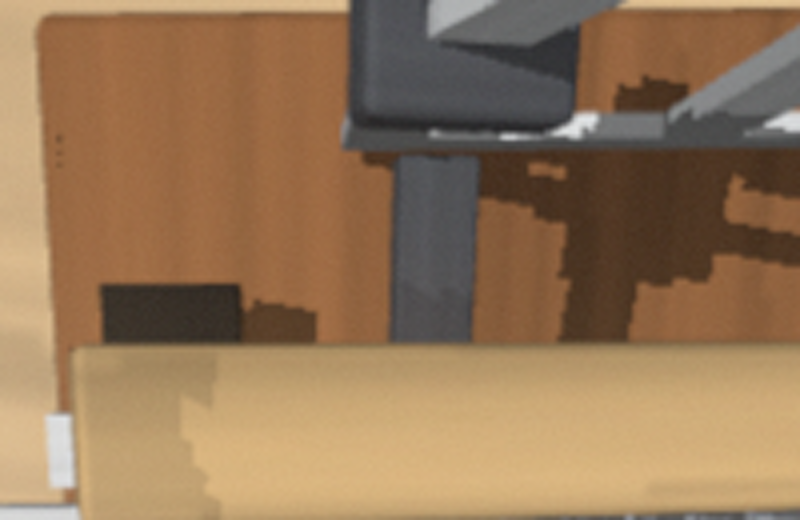

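Zoomed wrist view: the pointer end is at (436,155), just inside the clip block (355–575, bottom edge row 125). Seen from above, the height difference doesn't show well, so I'll check side and scene together.

```bash
python3 -c "
from h import *
b=grab_frame('side')[190:230,203:233]; a=grab_frame('scene')[215:255,240:290]
p=np.load('pose.npy')
for n in('side','scene'):
    print(n,[proj(n,W(p,pm(a,y)))[0].round(1).tolist() for a in (.15,.2,.25,.3,.4) for y in (.137,)])
v=np.hstack([cv2.resize(b,None,fx=10,fy=10,interpolation=cv2.INTER_CUBIC),cv2.resize(a,None,fx=10,fy=10,interpolation=cv2.INTER_CUBIC)]); cv2.imwrite('pics/s4.png',v)
"
```

```text
side [[217.2, 213.1], [217.1, 211.5], [217.0, 209.8], [216.9, 208.1], [216.8, 204.4]]
scene [[268.8, 238.2], [268.5, 237.1], [268.2, 236.0], [267.7, 234.8], [266.4, 232.3]]
```

View pics/s4.png

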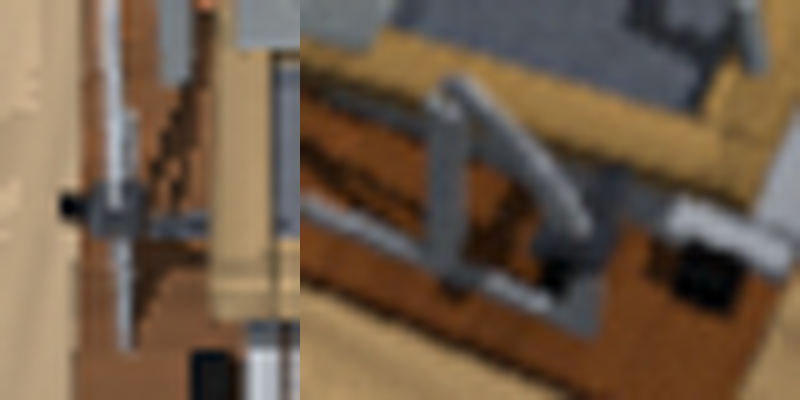

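In the side crop the pointer is centred at row ~225 and the clip block at ~209. That's 1.6 px low, so it needs about 0.05 rad more lift.

Request:
{"name": "servo_tool", "arguments": {"series": [[[0,2.5,-4.5],0,0],[[0,2.5,-4.5],0,0],[[0,0,0],0,0],[[0,0,0],0,0]]}}

```text
time: 8.93
ee_pos: [0.589, 0.1056, 0.1404]
orientation: [0.998, 0.058, 0.001, -0.002]
ft_force: [6.8, 7.1, -7.4]
grip_width: 0.0103
grasp_force: 48.6
```

```bash
python3 -c "
from h import *
s=inpress(); print(s['joint_vel'].round(3)); 
print('a from z',np.arcsin((s['ee_pos'][2]+.018-.055)/.2074)-.268)
for d in trace('clip_mark','side')[:1]+[]: pass
im=grab_frame('side'); d=trace('clip_mark','side')
for q in d[:2]:
    yy,xx=np.nonzero(q['mask']); print(q['confidence'],xx.mean(),yy.mean(),q['extent'])
b=im[190:230,203:233]; a=grab_frame('scene')[215:255,240:290]
v=np.hstack([cv2.resize(x,None,fx=10,fy=10,interpolation=cv2.INTER_CUBIC) for x in (b,a)]); cv2.imwrite('pics/s5.png',v)
print(im[200:222,212:223].mean(2).astype(int))
"
```

```text
8.925 press 0.0187 0.0244 [0.589  0.1056 0.1404] [ 6.8  7.1 -7.4] 0.010317251371360437 48.64226818084717 yawerr 0.003
[ 0.002  0.002  0.    -0.     0.001  0.001]
a from z 0.25380910437205606
0.51 213.37142857142857 210.8 [208.8, 206.9, 217.8, 211.2]
0.24 250.8905735003296 203.64996704021095 [223.6, 183.1, 276.8, 220.1]
[[ 92 132 169 113  93  85  86  86  75  38  53]
 [ 88 128 172 139 125  84  88  81  38  39  53]
 [ 87 133 187 133 106  86  90  79  41  42  55]
 [ 87 122 186 131 112  93  87  41  45  44  57]
 [ 90 123 184 113 114  92  88  41  42  43  61]
 [ 86 122 183 117 121  85  76  42  49  55  90]
 [ 79 114 177 117 110  77  36  54  84  52  88]
 [ 79 113 175 119  91  78  40  60  78  52  89]
 [ 67  92 145  73  64  64  54  84  36  52  87]
 [ 59  86 145  72  60  43  53  78  40  46  77]
 [ 67  79 128  85  61  47  68  68  67  69  63]
 [ 74  60  61  64  59  55  92  74  71  72  72]
 [ 77  62  63  64  59  39  42  39  42  52  80]
 [ 78  70  74  79  57  40  39  39  38  51  80]
 [ 79  85 107 120  51  38  39  39  39  38  35]
 [ 83  89 117 140  52  39  42  40  40  41  46]
 [ 83  93 124 121  55  39  39  40  45  56  83]
 [ 76  80 107 135  69  34  37  56  80  79  77]
 [ 77  79 105 129  48  33  48  82  79  77  76]
 [ 75  74  95 131  47  35  52  77  75  75  74]
 [ 74  73  98 139  40  45  81  78  78  77  77]
 [ 78  78 101 139  43  56  84  83  83  82  83]]
```

View pics/s5.png

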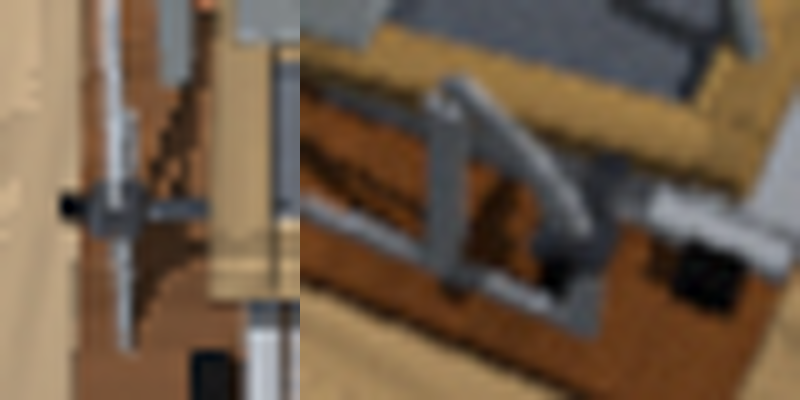

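The pointer (row ~210.5) is now level with the clip centre (~210.6) and its screw. The bar is held at 48 N and the arm is still, so I'm handing in.

```bash
python3 -c "
from station import *
print(job_done())"
```

```text
the job is handed in; nothing more can be done
None
```

I pushed the tray home against its stop with the screen down. I then lifted the screen to about 0.25 rad and held it there with the pointer level with the clip in the side view, steady at a 48 N grip; the job is handed in, but no verdict came back.

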